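# Pump up the suction lifter on a monitor panel

### The arm

A 6-joint arm with a two-finger parallel gripper is mounted at the origin on the work surface. World frame = base frame: x ahead of the robot, y to its left, z up, the work surface at z = 0. Lengths are in m, angles in rad, forces in N, time in s.
With the tool pointing down it reaches from about 0.35 to 0.975 m from the base axis. Payload 4.9 kg.
Tool frame: the origin (TCP) lies midway between the tips of the shut fingers; the grasp point (between the pads) lies 19 mm behind it; z points along the fingers, y is the line along which they close (so a half turn about z gives the same grasp; the last joint's range is limited). The gripper opens to 85 mm and grips with 20 to 120 N. Pads are 22 mm wide; open, the fingers measure 114 mm over their backs; the gripper's body (76 mm by 85 mm) begins 54 mm behind the grasp point. The pads swing forward as they close: fully open they stand 13 mm farther back than shut.
Start: joints at [-1.355, 0.053, 1.613, -0, 1.476, -0.119], TCP at [0.205, -0.59, 0.231] pointing down, gripper open.
Joint ranges: [-3.01, 3.01], [-1.01, 2.22], [0.06, 2.58], [-1.02, 4.17], [0.09, 2.62], [-3.14, 3.14]. Speed limits (rad/s): [2.57, 2.57, 3.14, 3.14, 3.14, 3.14].

### API

Orientations are given as a unit quaternion [w, x, y, z].
In Python, from plant import state, grab_frame, camera_info, job_done, spot_in, masks_of, pinpoint gives the robot as it stands.
- The arm moves only by the shell command python3 -m handwheel 'ROWS' [OPENING]. ROWS is JSON, a list that holds one entry, the list of rows, each a list of 6 numbers: the shift along the world's x, y, z in m, then the turn, a rotation vector about the world's x, y, z in degrees. In form: [[[tx, ty, tz, ax, ay, az], ...]]. A call has 1 to 20 rows; each row shifts and turns the commanded pose from where the row before left it; what a row does not reach is not made up. A row lasts 1/12 s, in which the tool goes at most 41.7 mm and 7.16 degrees, less where a joint would pass 70% of its speed; a pose out of reach is approached as far as the arm can. A call is refused whole if a number of a shift passes 0.0417 or a number of a turn 7.16, either way. A call with a gripper value outside its range is refused whole. OPENING is the opening, from 0 (shut) to 1 (fully open), set as the call begins (- or left out, the last holds). The fingers move at their own pace and stop on an object; the grip force is fixed at half the most. Time passes only in rows, so rows that do not move let the fingers close. It gives the time, the measured TCP pose, the force, the opening and the grip force at its end, in the units of the state.
- state(): the state, without advancing time (a new reading comes with each control period).
- grab_frame(name): name is "scene" or "top" or "wrist"; returns (picture, depth): 420x560x3 uint8, blue, green, red; 420x560 float32, m along the optical axis (not along the pixel's ray), 0 where there is no reading.
- camera_info(name): a dict with "fx", "fy", "cx", "cy" (pixels), "T" (4x4, takes a point from camera to world coordinates). Camera axes: x right, y up, looking along -z (the intrinsics and any distortion apply to the point x, -y, -z); pixel columns grow to the right and rows downward; lengths in m; the calibration is good to about 2 mm. A picture is of the moment at which its call begins: read the wrist's pose just before it. camera_info takes no time and is no camera call; for the wrist camera it gives the pose at the moment of the call.
- job_done(): hands the job in; it is judged then, once.
Trained networks look in the newest picture that a camera, given by its name, has taken for a name from the list of things; names that differ only in an ending like _2 or _b are one class to them, and where a whole thing is asked for, a point or a joint stands for the part that bears it (a point fixed in the world has none). Each returns a list of dicts, best first, with "conf" (0 to 1); they miss things now and then, are a little off and sometimes report something else, mostly with a low value. They report only what shows in the picture. A call takes as long as a camera call.
- spot_in(camera, thing): "box" ([left, top, width, height] in pixels, round what is visible of it).
- masks_of(camera, thing): "region" (420x560 bool, what is visible of it) and "box" ([left, top, width, height] in pixels, round what is visible of it).
- pinpoint(camera, thing): "position" ([column, row] in pixels: a listed point, or the origin of a listed thing).
The state is a dict: "time": time; "joint_pos": joint angles; "joint_vel": joint speeds; "joint_efforts": joint torques, N m; "tool_pos": TCP position; "tool_rot": TCP orientation; "contact_force": force on the tool from outside, world axes, zero at the start; "ft_torque": the same for the moment, N m; "gripper_width": opening from 0.0 (shut) to 1.0 (fully open); "grasp_force": force on a finger pad.
Only numpy, scipy, OpenCV 4.12 (cv2) and the standard library are available. Lean on these libraries where they do the work, as an engineer would, in place of code of your own. Each camera call takes 0.05 s, during which the arm holds its last target. There are 200 camera calls.

### The job

The suction lifter standing on the grey glass panel is to be pumped up so that the glass can be lifted out later. Press its plunger down from above with the fingertips and let it come all the way up again, in full strokes, over and over until the little indicator pin beside the pump stands fully out, then let the plunger come up and take the hand away. Do not grip, lift, tip or push the lifter along, and leave everything else where it is.

Things in the scene. Friction and masses are not known exactly. Their poses are not given: they have to be found in the camera images.
- cup: suction lifter standing loose on the glass, about 0.9 kg: black rubber foot 132 mm across, upright pump barrel in the middle (46 mm collar, top at 78 mm) with the plunger, at its +x side (45 mm out) a black turret 28 mm across, 56 mm high, with the indicator pin, at its -x side a steel carrying bar 64 mm high. Origin at the centre of its underside, z up; the plunger is on its z axis
- plunger_cap (a point): centre of the top face of the plunger's round aluminium cap, 42 mm across with a flat top 34 mm across; 116 mm above the lifter's underside with the plunger up, and it moves down with the plunger
- plunger (a joint): plunger travel along the lifter's -z in m: 0 up, 0.018 fully down. Spring 5 N at the top, 11 N at the bottom, 3 to 6 N more while it pumps; springs up in about 0.3 s when let go. Each full stroke, all the way down and up, drives the pin out some more; three or four (rarely five) full strokes bring it fully out. Short strokes move it less and cannot bring it fully out. Extra strokes do no harm
- pin (a joint): how far the indicator pin stands out of its turret, in m: 0 flush, 0.020 fully out; starts between 0 and 0.0063; it stays where it is between strokes
- pin_tip (a point): top end of the indicator pin, a steel pin 14 mm across, 56 mm above the lifter's underside when flush and 76 mm when fully out; moves up with the pin
- panel: opened flat monitor lying on the table, 330 x 500 mm (x, y), 14 mm thick, grey glass on top; fixed; origin at the centre of its underside
- bowl: small open steel bowl for screws, 72 mm across, 32 mm high, standing on the glass; origin at the centre of its underside (bystander)
- spool: grey solder spool, 56 mm across, 40 mm high, standing on the glass; origin at the centre of its underside (bystander)
- dispenser: white cleaning-fluid bottle, 64 mm across, 120 mm high, with a round flat press-top of its own; origin at the centre of its underside (bystander, not the pump)
- board: loose green circuit board 100 x 130 mm, up to 24 mm high with its parts; origin at the centre of its underside (bystander)
- remote: black remote control 160 x 45 x 18 mm lying on the table; origin at the centre of its underside, long side along its x (bystander)
- driver: screwdriver with a black handle lying on the table along its x (bystander)
- tin: flat round aluminium flux tin, 52 mm across, 26 mm high, on the glass; origin at the centre of its underside (bystander)

How it is judged:
On the way, in this order (a step that is already met when the one before it is completed fails the run):
1. the plunger is pressed down (value of joint plunger above 0.014 m), for 0.02 s.
2. the plunger is let all the way up (value of joint plunger below 0.003 m), for 0.02 s.
3. the plunger is pressed down again (value of joint plunger above 0.014 m), for 0.02 s.
4. the plunger is let up again (value of joint plunger below 0.003 m), for 0.02 s.
5. the indicator pin is fully out (value of joint pin above 0.018 m), for 0.2 s.
At the end, for the whole second after the job is handed in: The indicator pin stands at least 18 mm out of its turret, the plunger is back up (within 3 mm), the lifter stands upright and still on the glass within 25 mm of where it stood, and no bystander has moved by more than 30 mm (value of joint pin above 0.018 m and value of joint plunger below 0.003 m and distance of cup from where it was at the start of the episode below 0.025 m and z of cup in the frame of panel below 0.017 m and angle between cup's own z axis and vertical below 0.05 rad and linear speed of cup below 0.02 m/s and distance of each of bowl, spool, dispenser, board, remote, driver, tin from where it was at the start of the episode below 0.03 m); the robot touches nothing.
It fails at once if the suction lifter is shifted by more than 25 mm (distance of cup from where it was at the start of the episode above 0.025 m).
It fails at once if the suction lifter is lifted off the glass (z of cup in the frame of panel above 0.022 m).
It fails at once if the suction lifter is tipped by more than 0.2 rad (angle between cup's own z axis and vertical above 0.2 rad).
It fails at once if any other thing on the bench is moved by more than 30 mm (distance of any of bowl, spool, dispenser, board, remote, driver, tin from where it was at the start of the episode above 0.03 m).
It also fails if it takes over 38 s, if anything falls off the work surface, if the arm or the gripper's body presses on something with over 40 N, if the wrist force passes 120 N, or if a joint passes its speed limit or range.

## Working session

There is one attempt and no reset: what is moved stays moved. The work goes in short steps, Python scripts to look and compute and a shell command to move; the robot and the scene stay as the last step left them, time stands still between calls to the robot, and variables do not carry over. Pictures are saved under pics/ and viewed, at most 10 in all, crops included, and the job is handed in when it is done.

```bash
mkdir -p pics; cat > h.py <<'E'
import numpy as np, cv2
from plant import *
def world(cam,ci,px,d):
    x=(px[0]-ci["cx"])/ci["fx"]*d; y=(px[1]-ci["cy"])/ci["fy"]*d
    return (np.array(ci["T"])@[x,-y,-d,1])[:3]
def depth_at(dep,px,r=2):
    c,w=int(round(px[0])),int(round(px[1]))
    p=dep[max(0,w-r):w+r+1,max(0,c-r):c+r+1]; p=p[p>0]
    return float(np.median(p)) if p.size else 0
E
python3 - <<'E'
from h import *
ims=[]
for cam in ("scene","top"):
    im,dep=grab_frame(cam); ci=camera_info(cam)
    cv2.imwrite(f"pics/{cam}0.png",im)
    print(cam,{k:v for k,v in ci.items() if k!="T"},np.round(ci["T"],3)[:3,3])
    for t in ("plunger_cap","pin_tip","cup","dispenser","tin"):
        for r in pinpoint(cam,t)[:2]:
            d=depth_at(dep,r["position"]); print(t,round(r["conf"],2),np.round(r["position"],1),np.round(world(cam,ci,r["position"],d),3))
print(state())
E
```

```text
scene {'fx': 519.2481127867121, 'fy': 519.2481127867121, 'cx': 278.49800087749753, 'cy': 206.71993639790514} [1.557 0.564 0.866]
plunger_cap 0.5 [317.3 206.1] [0.529 0.087 0.13 ]
pin_tip 0.62 [282.8 245.8] [0.588 0.018 0.014]
cup 0.76 [312.6 244.5] [0.566 0.095 0.033]
dispenser 0.97 [458.1 259.2] [0.417 0.441 0.018]
tin 0.56 [225.4 252.4] [ 0.712 -0.082  0.037]
tin 0.53 [142.7 213.6] [ 0.644 -0.432  0.001]
top {'fx': 392.5576054960326, 'fy': 392.5576054960326, 'cx': 282.17772211589505, 'cy': 208.57671526004182} [0.496 0.006 1.275]
plunger_cap 0.6 [256.5 217.9] [0.537 0.084 0.131]
cup 0.68 [260. 222.] [0.525 0.074 0.131]
dispenser 0.85 [149.4 266.1] [0.388 0.409 0.08 ]
dispenser 0.58 [258.7 220.7] [0.528 0.078 0.132]
tin 0.57 [258.1 219.9] [0.531 0.079 0.13 ]
tin 0.56 [318. 170.] [ 0.694 -0.102  0.04 ]
{'time': 0.6, 'joint_pos': array([-1.35499241e+00,  5.26802714e-02,  1.61287783e+00, -3.17617866e-05,
        1.47598935e+00, -1.19008370e-01]), 'joint_vel': array([ 0.00110292,  0.00014942, -0.0010939 ,  0.00183013, -0.00233926,
        0.00045672]), 'joint_efforts': array([ 9.09476439e-04, -3.93404639e+01, -3.70231318e+01, -1.50870642e-04,
        6.65618609e-04,  3.62291317e-07]), 'tool_pos': array([ 0.20535542, -0.59029241,  0.23132908]), 'tool_rot': array([ 2.33429155e-05,  9.86020035e-01,  1.66626798e-01, -1.46975150e-05]), 'contact_force': array([-0.71512948,  0.83865559, -0.0631898 ]), 'ft_torque': array([0.01507354, 0.00992207, 0.04829423]), 'grasp_force': 0.0, 'gripper_width': 1.0005620293070216}
```

View pics/scene0.png

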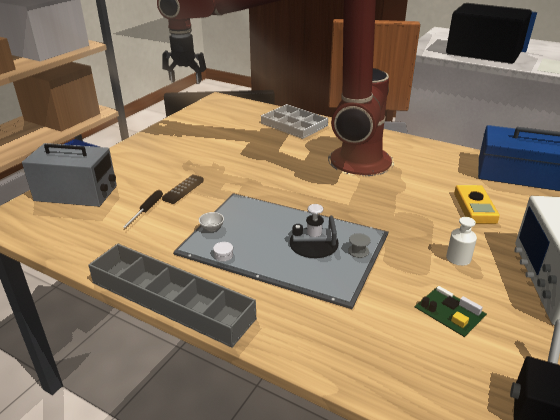

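View pics/top0.png

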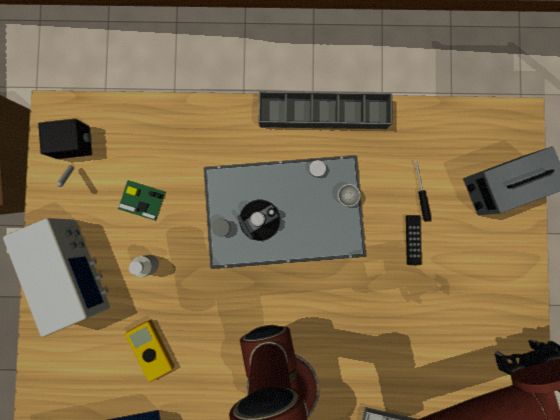

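The scene picture shows the lifter's cap at about (316,209), with the turret at (297,230). In the top view the cap is at (258,219) and the turret at (272,212), so the turret lies towards -y. Next I'll get the cap centre from depth in both cameras.

```bash
python3 - <<'E'
from h import *
for cam in ("scene","top"):
    im,dep=grab_frame(cam); ci=camera_info(cam)
    v,u=np.mgrid[:420,:560]; d=dep
    P=np.stack([(u-ci["cx"])/ci["fx"]*d,-(v-ci["cy"])/ci["fy"]*d,-d,np.ones_like(d)],-1)@np.array(ci["T"]).T
    near=(np.hypot(P[...,0]-.533,P[...,1]-.08)<.04)&(d>0)
    for lo,hi in((.122,.14),(.126,.134)):
        m=near&(P[...,2]>lo)&(P[...,2]<hi)
        Q=P[m][:,:3]; print(cam,m.sum(),Q.mean(0).round(4),((Q.min(0)+Q.max(0))/2).round(4),np.ptp(Q,axis=0).round(3))
E
python3 -m handwheel '[[[0.018,0.037,0,0,0,0],[0.018,0.037,0,0,0,0],[0.018,0.037,0,0,0,0],[0.018,0.037,0,0,0,0],[0.018,0.037,0,0,0,0],[0.018,0.037,0,0,0,0],[0.018,0.037,0,0,0,0],[0.018,0.037,0,0,0,0],[0.018,0.037,0,0,0,0],[0.018,0.037,0,0,0,0],[0.018,0.037,0,0,0,0],[0.018,0.037,0,0,0,0],[0.018,0.037,0,0,0,0],[0.018,0.037,0,0,0,0],[0.018,0.037,0,0,0,0],[0.018,0.037,0,0,0,0],[0.018,0.037,0,0,0,0],[0.018,0.037,0,0,0,0],[0,0,0,0,0,0],[0,0,0,0,0,0]]]' 0
```

```text
scene 128 [0.5384 0.0848 0.1282] [0.5357 0.0834 0.1279] [0.04  0.04  0.012]
scene 104 [0.5372 0.0842 0.1291] [0.5357 0.0833 0.1299] [0.04  0.039 0.008]
top 157 [0.535  0.0819 0.1305] [0.5351 0.0814 0.1305] [0.038 0.038 0.011]
top 139 [0.5348 0.0815 0.1303] [0.5349 0.0814 0.13  ] [0.038 0.038 0.008]
time: 2.37
tool_pos: [0.5296, 0.0776, 0.2311]
tool_rot: [0.0, 0.986, 0.169, -0.0]
contact_force: [0.2, -0.2, -0.3]
gripper_width: -0.0
grasp_force: 0.0
```

Both cameras agree on a cap centre of about (0.535, 0.082) with its top at 0.130, which matches 14 + 116 mm. I'll go above it and check from close up.

```bash
python3 -m handwheel '[[[0.0055,0.0045,-0.03,0,0,0],[0,0,-0.03,0,0,0],[0,0,-0.026,0,0,0],[0,0,0,0,0,0],[0,0,0,0,0,0]]]'
python3 - <<'E'
from h import *
im,dep=grab_frame("wrist"); a=cv2.resize(im,(400,300))
im2,_=grab_frame("scene"); b=cv2.resize(im2[150:270,240:400],(400,300),interpolation=cv2.INTER_CUBIC)
cv2.imwrite("pics/near.png",np.hstack([a,b]))
E
```

```text
time: 2.78
tool_pos: [0.5335, 0.0791, 0.144]
tool_rot: [-0.0, 0.986, 0.166, -0.002]
contact_force: [-0.1, 0.7, -0.3]
gripper_width: -0.002
grasp_force: 0.0
```

View pics/near.png

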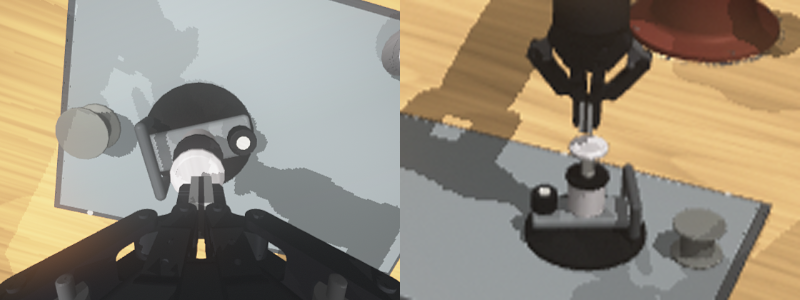

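The fingertips are about 14 mm above the cap. In the wrist half of the picture the cap is at (198,172) and the fingers are at (205,190). The small remaining offset I'll trim, then make the first stroke.

```bash
python3 -m handwheel '[[[0.0015,0.0025,0,0,0,0],[0,0,-0.007,0,0,0],[0,0,-0.006,0,0,0],[0,0,-0.005,0,0,0],[0,0,-0.005,0,0,0],[0,0,-0.005,0,0,0],[0,0,-0.004,0,0,0],[0,0,0,0,0,0],[0,0,0,0,0,0],[0,0,0,0,0,0]]]'
python3 -c "
from h import *
im2,_=grab_frame('scene'); cv2.imwrite('pics/p1.png',cv2.resize(im2[150:270,240:400],(800,600),interpolation=cv2.INTER_CUBIC))"
```

```text
time: 3.72
tool_pos: [0.537, 0.0828, 0.1149]
tool_rot: [0.0, 0.986, 0.167, 0.001]
contact_force: [-2.6, -0.1, 8.6]
gripper_width: -0.002
grasp_force: 4.2
```

View pics/p1.png

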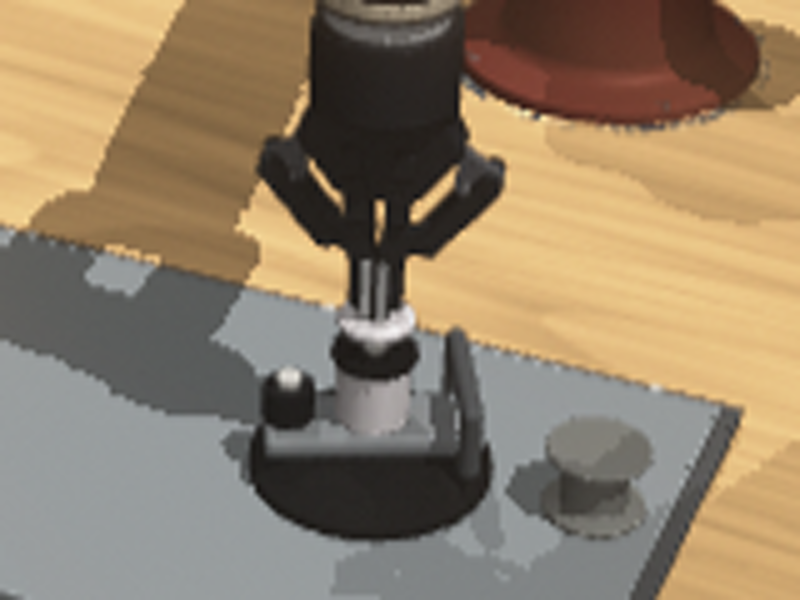

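The fingertips sit centred on the cap at (378,320), and the plunger is mostly down: 8.6 N, about 15 mm of travel. I'll push on to the stop, then let up.

```bash
python3 -m handwheel '[[[-0.001,0,-0.004,0,0,0],[0,0,-0.003,0,0,0],[0,0,0,0,0,0],[0,0,0,0,0,0]]]'
python3 -m handwheel '[[[0,0,0.005,0,0,0],[0,0,0.007,0,0,0],[0,0,0.010,0,0,0],[0,0,0.010,0,0,0],[0,0,0,0,0,0],[0,0,0,0,0,0],[0,0,0,0,0,0],[0,0,0,0,0,0]]]'
python3 -c "
from h import *
im2,_=grab_frame('scene'); cv2.imwrite('pics/p2.png',cv2.resize(im2[150:270,240:400],(800,600),interpolation=cv2.INTER_CUBIC))"
```

```text
time: 4.1
tool_pos: [0.5372, 0.0827, 0.1119]
tool_rot: [0.0, 0.986, 0.167, 0.001]
contact_force: [-8.8, -0.9, 25.0]
gripper_width: 0.002
grasp_force: 12.4
time: 4.77
tool_pos: [0.5345, 0.0827, 0.137]
tool_rot: [-0.0, 0.986, 0.167, -0.001]
contact_force: [-0.9, 0.0, -0.3]
gripper_width: 0.001
grasp_force: 0.0
```

View pics/p2.png

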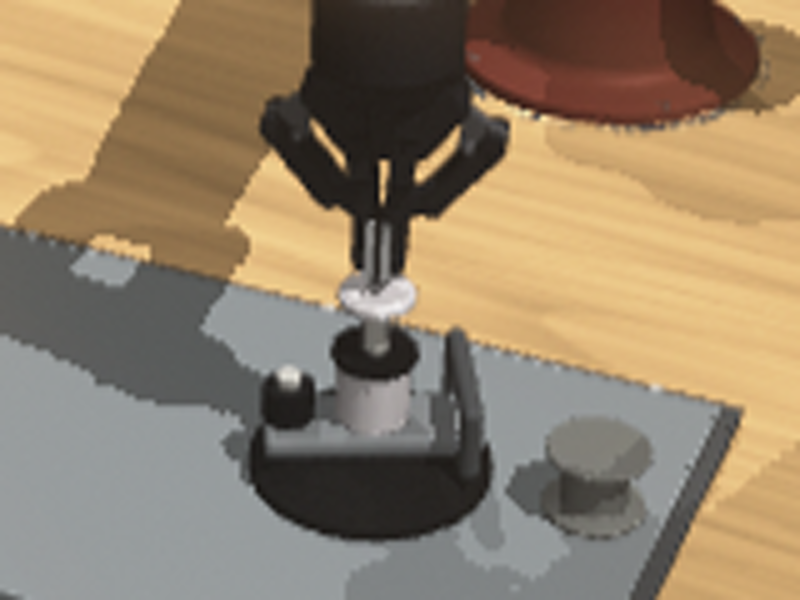

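The plunger reached its stop (z 0.112, 25 N) and came back up with the cap at (378,295). The pin tip is at (289,373) and the lifter hasn't moved. More full strokes follow.

```bash
for i in 1; do :; done
python3 -m handwheel '[[[0,0,-0.006,0,0,0],[0,0,-0.006,0,0,0],[0,0,-0.006,0,0,0],[0,0,-0.006,0,0,0],[0,0,-0.007,0,0,0],[0,0,0,0,0,0],[0,0,0,0,0,0],[0,0,0,0,0,0]]]'
python3 -m handwheel '[[[0,0,0.006,0,0,0],[0,0,0.007,0,0,0],[0,0,0.009,0,0,0],[0,0,0.009,0,0,0],[0,0,0,0,0,0],[0,0,0,0,0,0],[0,0,0,0,0,0],[0,0,0,0,0,0]]]'
python3 -m handwheel '[[[0,0,-0.006,0,0,0],[0,0,-0.006,0,0,0],[0,0,-0.006,0,0,0],[0,0,-0.006,0,0,0],[0,0,-0.007,0,0,0],[0,0,0,0,0,0],[0,0,0,0,0,0],[0,0,0,0,0,0]]]'
python3 -m handwheel '[[[0,0,0.006,0,0,0],[0,0,0.007,0,0,0],[0,0,0.009,0,0,0],[0,0,0.009,0,0,0],[0,0,0,0,0,0],[0,0,0,0,0,0],[0,0,0,0,0,0],[0,0,0,0,0,0]]]'
python3 -c "
from h import *
im2,_=grab_frame('scene'); cv2.imwrite('pics/p3.png',cv2.resize(im2[150:270,240:400],(800,600),interpolation=cv2.INTER_CUBIC))"
```

```text
time: 5.48
tool_pos: [0.536, 0.0827, 0.1119]
tool_rot: [0.0, 0.986, 0.167, -0.0]
contact_force: [-12.6, -1.0, 25.2]
gripper_width: 0.001
grasp_force: 12.5
time: 6.15
tool_pos: [0.5346, 0.0827, 0.1371]
tool_rot: [-0.0, 0.986, 0.167, -0.001]
contact_force: [0.0, 0.1, -0.5]
gripper_width: 0.001
grasp_force: 0.0
time: 6.82
tool_pos: [0.5359, 0.0827, 0.1119]
tool_rot: [0.0, 0.986, 0.167, -0.0]
contact_force: [-11.9, -1.6, 25.0]
gripper_width: -0.001
grasp_force: 12.9
time: 7.48
tool_pos: [0.5346, 0.0827, 0.1371]
tool_rot: [-0.0, 0.986, 0.167, -0.001]
contact_force: [-0.9, 0.6, -0.0]
gripper_width: 0.001
grasp_force: 0.0
```

View pics/p3.png

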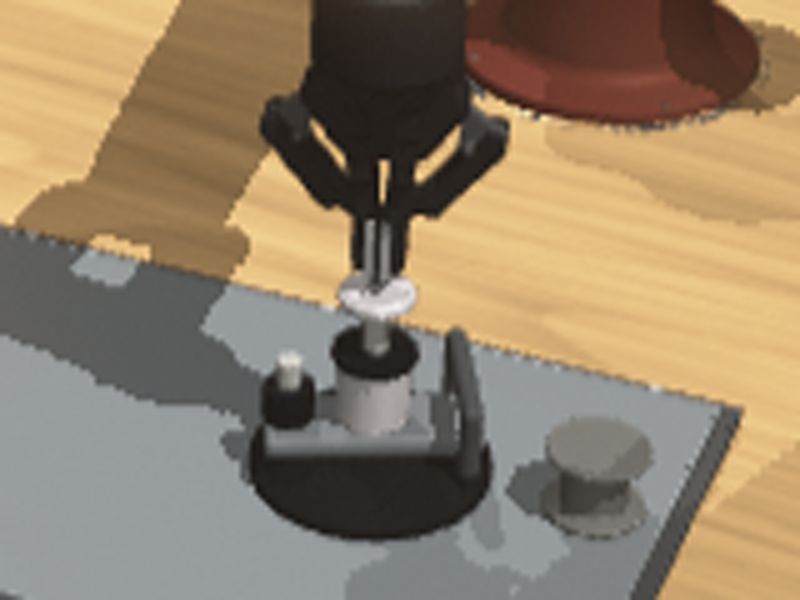

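The pin has risen (its top is now at (289,355)) and the lifter is still in place. I'll make three more full strokes.

```bash
python3 -m handwheel '[[[0,0,-0.006,0,0,0],[0,0,-0.006,0,0,0],[0,0,-0.006,0,0,0],[0,0,-0.006,0,0,0],[0,0,-0.007,0,0,0],[0,0,0,0,0,0],[0,0,0,0,0,0],[0,0,0,0,0,0]]]' |grep force
python3 -m handwheel '[[[0,0,0.006,0,0,0],[0,0,0.007,0,0,0],[0,0,0.009,0,0,0],[0,0,0.009,0,0,0],[0,0,0,0,0,0],[0,0,0,0,0,0],[0,0,0,0,0,0],[0,0,0,0,0,0]]]' |grep force
python3 -m handwheel '[[[0,0,-0.006,0,0,0],[0,0,-0.006,0,0,0],[0,0,-0.006,0,0,0],[0,0,-0.006,0,0,0],[0,0,-0.007,0,0,0],[0,0,0,0,0,0],[0,0,0,0,0,0],[0,0,0,0,0,0]]]' |grep force
python3 -m handwheel '[[[0,0,0.006,0,0,0],[0,0,0.007,0,0,0],[0,0,0.009,0,0,0],[0,0,0.009,0,0,0],[0,0,0,0,0,0],[0,0,0,0,0,0],[0,0,0,0,0,0],[0,0,0,0,0,0]]]' |grep force
python3 -m handwheel '[[[0,0,-0.006,0,0,0],[0,0,-0.006,0,0,0],[0,0,-0.006,0,0,0],[0,0,-0.006,0,0,0],[0,0,-0.007,0,0,0],[0,0,0,0,0,0],[0,0,0,0,0,0],[0,0,0,0,0,0]]]' |grep force
python3 -m handwheel '[[[0,0,0.006,0,0,0],[0,0,0.007,0,0,0],[0,0,0.009,0,0,0],[0,0,0.009,0,0,0],[0,0,0,0,0,0],[0,0,0,0,0,0],[0,0,0,0,0,0],[0,0,0,0,0,0]]]'
python3 -c "
from h import *
im2,_=grab_frame('scene'); cv2.imwrite('pics/p4.png',cv2.resize(im2[150:270,240:400],(800,600),interpolation=cv2.INTER_CUBIC))"
```

```text
contact_force: [-12.0, -0.4, 24.7]
grasp_force: 12.3
contact_force: [1.0, -0.7, -0.8]
grasp_force: 0.0
contact_force: [-13.4, -0.3, 25.1]
grasp_force: 12.9
contact_force: [-0.6, -0.1, 0.1]
grasp_force: 0.0
contact_force: [-12.5, -1.1, 26.3]
grasp_force: 12.9
time: 11.53
tool_pos: [0.5346, 0.0827, 0.137]
tool_rot: [-0.0, 0.986, 0.167, -0.001]
contact_force: [-0.3, -0.2, 0.6]
gripper_width: 0.002
grasp_force: 0.0
```

View pics/p4.png

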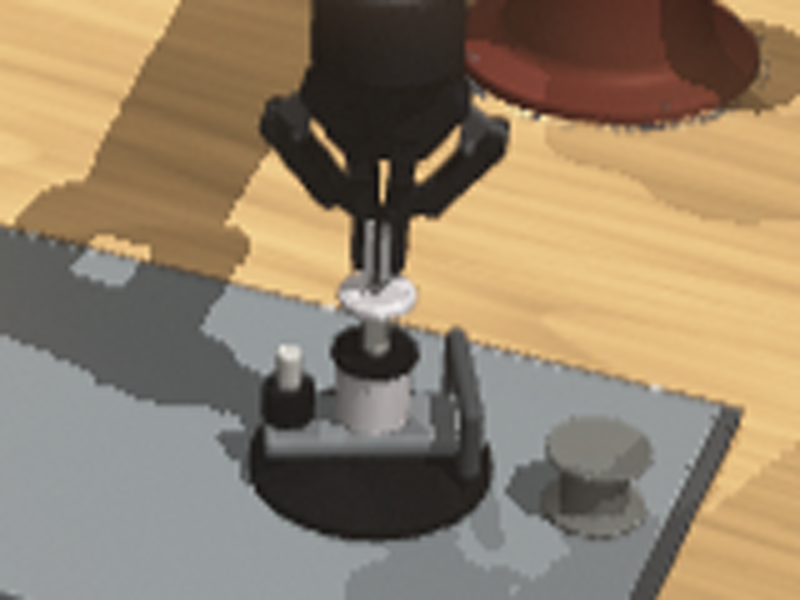

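The pin top is at (289,347), about 23 px (15 mm) above its start. I'll check that it has saturated with two more strokes and a measurement before and after.

```bash
cat > m.py <<'E'
from h import *
from sys import argv
im,dep=grab_frame("scene"); ci=camera_info("scene")
c=im[212:240,290:308].max(2).astype(int); print("col",c[:22,6:10].mean(1).round())
for cam in("scene","top"):
    im,dep=grab_frame(cam); ci=camera_info(cam)
    v,u=np.mgrid[:420,:560]; d=dep
    P=np.stack([(u-ci["cx"])/ci["fx"]*d,-(v-ci["cy"])/ci["fy"]*d,-d,np.ones_like(d)],-1)@np.array(ci["T"]).T
    m=(np.hypot(P[...,0]-.549,P[...,1]-.04)<.022)&(d>0)&(P[...,2]>.073)
    print(cam,np.sort(P[m][:,2])[::-1][:25].round(4))
E
python3 m.py
python3 -m handwheel '[[[0,0,-0.006,0,0,0],[0,0,-0.006,0,0,0],[0,0,-0.006,0,0,0],[0,0,-0.006,0,0,0],[0,0,-0.007,0,0,0],[0,0,0,0,0,0],[0,0,0,0,0,0],[0,0,0,0,0,0]]]' |grep force
python3 -m handwheel '[[[0,0,0.006,0,0,0],[0,0,0.007,0,0,0],[0,0,0.009,0,0,0],[0,0,0.009,0,0,0],[0,0,0,0,0,0],[0,0,0,0,0,0],[0,0,0,0,0,0],[0,0,0,0,0,0]]]' |grep force
python3 -m handwheel '[[[0,0,-0.006,0,0,0],[0,0,-0.006,0,0,0],[0,0,-0.006,0,0,0],[0,0,-0.006,0,0,0],[0,0,-0.007,0,0,0],[0,0,0,0,0,0],[0,0,0,0,0,0],[0,0,0,0,0,0]]]' |grep force
python3 -m handwheel '[[[0,0,0.006,0,0,0],[0,0,0.007,0,0,0],[0,0,0.009,0,0,0],[0,0,0.009,0,0,0],[0,0,0,0,0,0],[0,0,0,0,0,0],[0,0,0,0,0,0],[0,0,0,0,0,0]]]' |grep force
python3 -m handwheel '[[[0,0,0.03,0,0,0],[0,0,0.04,0,0,0],[0,0,0.04,0,0,0],[0,0,0.03,0,0,0],[-0.03,-0.03,0,0,0,0],[-0.03,-0.03,0,0,0,0],[-0.03,-0.03,0,0,0,0],[0,-0.03,0,0,0,0],[0,0,0,0,0,0],[0,0,0,0,0,0],[0,0,0,0,0,0]]]'
python3 m.py
python3 -c "
from h import *
im2,_=grab_frame('scene'); cv2.imwrite('pics/p5.png',cv2.resize(im2[150:270,240:400],(800,600),interpolation=cv2.INTER_CUBIC))"
```

```text
col [156. 156. 156. 156. 156. 156. 156. 203. 216. 201. 154. 139. 140. 140.
 140. 111.  55.  36.  33.  32.  32.  33.]
scene [0.4617 0.4613 0.4613 0.4608 0.4607 0.4606 0.4606 0.4606 0.4603 0.4601
 0.4599 0.4599 0.4596 0.4596 0.4595 0.4594 0.459  0.4588 0.4587 0.4587
 0.4583 0.4583 0.4583 0.4582 0.4582]
top [0.4656 0.4645 0.4644 0.4639 0.4635 0.4635 0.4633 0.4632 0.463  0.463
 0.4629 0.4628 0.4627 0.4627 0.4627 0.4626 0.4626 0.4624 0.4624 0.4623
 0.4622 0.4619 0.4619 0.4618 0.4617]
contact_force: [-11.5, -0.3, 23.0]
grasp_force: 11.8
contact_force: [0.7, -0.7, -0.4]
grasp_force: 0.0
contact_force: [-13.5, -1.6, 25.7]
grasp_force: 12.9
contact_force: [0.2, 0.6, 0.1]
grasp_force: 0.0
time: 15.32
tool_pos: [0.447, -0.0354, 0.2779]
tool_rot: [-0.0, 0.986, 0.166, -0.0]
contact_force: [-0.8, -0.4, -0.5]
gripper_width: -0.003
grasp_force: 0.0
col [152. 152. 152. 153. 152. 152. 152. 179. 186. 180. 147. 136. 137. 137.
 138. 109.  57.  38.  36.  36.  36.  35.]
scene [0.0921 0.0918 0.091  0.0909 0.0908 0.0903 0.09   0.0897 0.089  0.0887
 0.0885 0.0883 0.0882 0.0881 0.0878 0.0872 0.0865 0.0864 0.0863 0.0855
 0.0844 0.084  0.084  0.0835 0.0828]
top [0.096  0.0935 0.0934 0.0929 0.0912 0.0912 0.0911 0.091  0.0903 0.0903
 0.0901 0.0897 0.0894 0.0893 0.0892 0.0891 0.0868 0.0867 0.0762 0.0753
 0.0742 0.0741 0.0738 0.0731]
```

View pics/p5.png

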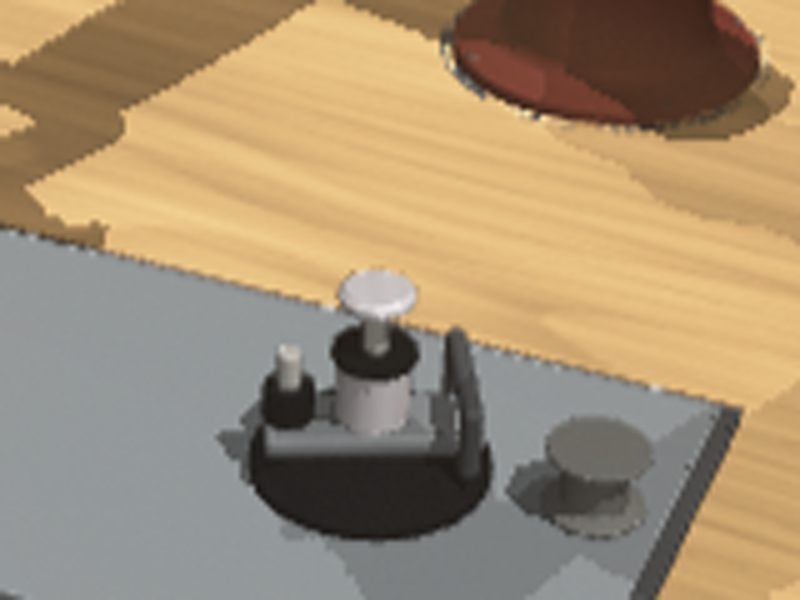

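The pin top measures z ≈ 0.090 (fully out) and the last two strokes left it unchanged at (289,347). The cap is fully up at (378,292), and both the lifter and spool are where they started, with the hand clear.

```bash
python3 -c "
from plant import *
print(job_done())"
```

```text
the job is handed in; nothing more can be done
None
```

I pumped the lifter up with eight full strokes, and the job is handed in: the pin measures fully out (top at z ≈ 0.090 m), the plunger is up, the lifter shows no movement in the pictures and the hand is clear; no verdict was shown.

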